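# Clamp the inspection nest with a T-bolt

### The arm

A 6-joint arm with a two-finger parallel gripper is mounted at the origin on the work surface. World frame = base frame: x ahead of the robot, y to its left, z up, the work surface at z = 0. Lengths are in m, angles in rad, forces in N, time in s.
With the tool pointing down it reaches from about 0.35 to 0.875 m from the base axis. Payload 4.2 kg.
Tool frame: the origin (TCP) lies at the very end of the fingers, on their centre line; the grasp point (between the pads) lies 19 mm behind it; z points along the fingers, x is the direction in which the jaws open and shut, and the axes are right-handed (so a half turn about z gives the same grasp; the last joint's range is limited). The gripper opens to 87 mm and grips with 3 to 60 N. Pads are 19 mm wide; open, the fingers measure 117 mm over their backs; the gripper's body (75 mm by 190 mm) begins 51 mm behind the grasp point.
Start: joints at [-1.036, 0.385, 0.008, 0, -1.194, -0.259], TCP at [0.17, -0.601, 0.223] pointing down, gripper open.
Joint ranges: [-3.14, 3.14], [-1.21, 2.06], [-1.07, 1.41], [-3.16, 2.05], [-2.99, -0.16], [-3.1, 3.1]. Speed limits (rad/s): [2.79, 2.79, 3.14, 3.14, 3.14, 3.14].

### API

Orientations are given as a unit quaternion [x, y, z, w].
In Python, from workcell import ctrl gives the robot as it stands. The module is installed in compiled form; this text tells all that it offers.
- The arm moves only by the tool carry_out, never from a script. Its argument "increments" is a list of rows, each a list of 3 entries, a list of its own where there are three numbers: the shift along the world's x, y, z as a fraction of full scale, then the turn about the world's z as a fraction of full scale, then the closure, from -1 (fully open) to 1 (shut). In form: [[[x, y, z], roll, hand], ...]. A call has exactly 10 rows; each row shifts and turns the commanded pose from where the row before left it; what a row does not reach is not made up. Full scale, the value 1, is 0.4 m for a shift and pi rad for a turn. A row lasts 1/12 s, in which the tool goes at most 41.7 mm and 7.16 degrees, less where a joint would pass 70% of its speed; a pose out of reach is approached as far as the arm can. A call with a number of a shift or a turn outside -1 to 1 is refused whole. A call with a gripper value outside its range is refused whole. The fingers move at their own pace and stop on an object; the grip force is fixed at half the most. Time passes only in rows, so rows that do not move let the fingers close, or fill a call up. It gives the time, the measured TCP pose, the force and the opening at its end, in the units of the state.
- ctrl.get_obs(): the state, without advancing time (a new reading comes with each control period).
- ctrl.get_image(name): name is "scene" or "top"; returns a dict with "color" (480x640x3 uint8, red, green, blue), "camera_matrix" (3x3 intrinsics, pixels), "k1" (the pictures are not rectified: a ray, as slopes to the right and down, at radius r is drawn at 1 + k1 r^2 times it, then the intrinsics apply), "R" (3x3) and "t" (3): a world point X has camera coordinates R X + t. Camera axes: x right, y down, z forward; pixel columns grow to the right and rows downward; lengths in m; the calibration is good to about 2 mm. A picture is of the moment at which its call begins. There is no depth.
- ctrl.close_job(): hands the job in, once; it reports no verdict.
Trained networks look in the newest picture that a camera, given by its name, has taken for a name from the list of things; names that differ only in an ending like _2 or _b are one class to them, and where a whole thing is asked for, a point or a joint stands for the part that bears it (a point fixed in the world has none). Each returns a list of dicts, best first, with "confidence" (0 to 1); they miss things now and then, are a little off and sometimes report something else, mostly with a low value. They report only what shows in the picture. A call takes as long as a camera call. They do not tell look-alikes from the thing itself.
- ctrl.outline_of(thing, camera): "mask" (480x640 bool, what is visible of it) and "point" ([column, row] in pixels, amid what is visible of it).
- ctrl.place_of(thing, camera): "point" ([column, row] in pixels: a listed point, or the origin of a listed thing).
The state is a dict: "time": time; "joints": joint angles; "qd": joint speeds; "joint_efforts": joint torques, N m; "tcp_pos": TCP position; "ee_rot": TCP orientation; "wrist_force": force on the tool from outside, world axes, zero at the start; "ft_torque": the same for the moment, N m; "grip_width": finger opening in m.
Only numpy, scipy, OpenCV 4.12 (cv2) and the standard library are available. Lean on these libraries where they do the work, as an engineer would, in place of code of your own. Each camera call takes 0.05 s, during which the arm holds its last target. There are 200 camera calls.

### The job

Fasten the black work nest to the slotted aluminium plate where it stands: take the T-bolt with the orange knob from the hardware block, drop its head into the middle slot in front of the nest's forked foot, slide the shank home in the fork and let the flange down onto the foot. Then turn the knob clockwise (from above), so that the head swings square under the slot's lips and the knob screws down finger-tight: firm, not overtightened. Work gently, without shifting the nest or disturbing anything else, and let go of the knob at the end.

Things in the scene. Friction and masses are not known exactly. Their poses are not given: they have to be found in the camera images.
- knob: orange bar knob 44 long (its x axis) x 20 wide x 30 high above a steel flange d28 x 5; origin: centre of the flange's flat underside, z up. Threaded on the T-bolt below: steep quick thread, 16 mm a turn; turned clockwise against a held bolt it draws the head up. A thread brake (0.05 N m) makes the bolt turn along until its head is stopped. Starts upright in a pocket, flange on the block
- tbolt: the knob's steel T-bolt, d10. Origin: on its axis, level with the flange's underside at the start; z up. Hammer head 25 long (its x axis) x 14 wide x 7 high; its top hangs 16.6 to 22 below the flange at the start (varies, unseen), the head along the bar; a notch in the bolt's top end marks it. Two cut corners let it turn clockwise under the lips by about 1.65 rad to a stop on the slot's sides
- nest: loose black aluminium nest, 0.45 to 0.7 kg, on the plate. Origin: underside, where the shank's axis stands when home in the fork; z up, x along the slot to the stop. Foot 10 thick: tines 13 wide with a gap of 12, from x=-24 to the gap's end at x=+5; foot 38 wide to x=63; then a 100 wide pocket with walls 23 high, x=63 to 135. Two keys under it (x over 30) run in the middle slot
- baseplate: fixed aluminium plate 340 (x) x 146 (y) x 35 high, origin: centre of underside, z up. Three T-slots along x at y=-46, 0, 46: mouth 16 wide, lips 6 thick, below them a cavity 26 wide x 15 deep, ends capped. The fork is on the middle slot. Finger-tight: once the knob resists (0.08 N m above its running torque) add 0.25 rad, giving 25 to 50 N clamping; under 10 N is loose, over 80 N overtightened
- stop: steel bar 22 x 112 x 16 high fixed across the plate; origin: on its face that the nest's far end rests against, at plate-top height, x pointing away from the nest
- block: fixed black hardware block 190 (x) x 56 x 36 high, origin: centre of underside. Three pockets at x=-62, 0, 62, each 30 (x) x 18 (y) x 32 deep; the orange knob stands in any one of them, its bar along the block's x
- pin_steel: bystander: locating pin with a round steel head d24 x 22 high, in a pocket of the block; origin: underside of the head
- pin_black: bystander: locating pin with a round black head d28 x 22 high, in a pocket of the block; origin: underside of the head
- mouse: bystander: black computer mouse 55 x 100 x 34, origin: centre of underside
- remote: bystander: black hand control 110 x 50 x 20, origin: centre of underside
- driver: bystander: screwdriver with a yellow handle, 180 long (x), lying on the bench
- module_tray: bystander: flat black tray 100 x 170 x 18 with grey modules, origin: centre of underside
- clear_tray: bystander: clear plastic tray 190 x 280 x 50, origin: centre of underside
Mind the look-alikes: they are no part of the job. Of the things like the knob, leave any that is yellow; of the rest the smaller one is meant.

How it is judged:
On the way, in this order (a step that is already met when the one before it is completed fails the run):
1. the bolt's head is down in the middle slot of the plate, lying along it (z of tbolt in the frame of baseplate below 0.051 m and y of tbolt in the frame of baseplate between -0.004 and 0.004 m and angle between the x axis of tbolt and the x axis of baseplate, either way round below 0.3 rad), for 0.1 s.
2. the shank is home in the fork and the head is turned square across the slot, under its lips (z of knob in the frame of baseplate below 0.0465 m and y of tbolt in the frame of baseplate between -0.004 and 0.004 m and x of tbolt in the frame of nest between -0.004 and 0.003 m and angle between the x axis of tbolt and the y axis of baseplate, either way round below 0.3 rad), for 0.1 s.
At the end, for the whole second after the job is handed in: The released knob stands still and upright, the shank home in the fork (within 4 mm), the head square under the middle slot's lips (within 0.3 rad), pulling up on the plate and pressing the nest on it with more than 10 N each; the nest is within 5 mm of where it was (all of step 2 and contact force between each of tbolt, nest and baseplate above 10 N and angle between knob's own z axis and vertical below 0.08 rad and distance of nest from where it was at the start of the episode below 0.005 m and linear speed of knob below 0.01 m/s and angular speed of knob below 0.05 rad/s); the robot touches nothing.
It fails at once if overtightened: the head pulls on the plate with more than 80 N (contact force between tbolt and baseplate above 80 N).
It fails at once if before the head is square, the bolt or knob is pressed on the nest or the plate with more than 30 N (not (angle between the x axis of tbolt and the y axis of baseplate, either way round below 0.3 rad) and (contact force between knob and nest above 30 N or contact force between knob and baseplate above 30 N)).
It fails at once if the nest is shifted by more than 8 mm (distance of nest from where it was at the start of the episode above 0.008 m).
It fails at once if the plate or the nest is struck by the fingers with more than 25 N (contact force between the fingers and nest above 25 N or contact force between the fingers and baseplate above 25 N).
It fails at once if a bystander is moved by more than 20 mm (distance of any of pin_steel, pin_black, mouse, remote, driver, module_tray, clear_tray from where it was at the start of the episode above 0.02 m).
It also fails if it takes over 70 s, if anything falls off the work surface, if the arm or the gripper's body presses on something with over 40 N, if the wrist force passes 120 N, or if a joint passes its speed limit or range.

## Working session

There is one attempt and no reset: what is moved stays moved. The work goes in short steps, Python scripts to look and compute and a tool call to move; the robot and the scene stay as the last step left them, time stands still between calls to the robot, and variables do not carry over. Pictures are saved under pics/ and viewed, about 8 in all and at most 12, crops included, and the job is handed in when it is done.

Besides the shell and the picture viewer there is one more tool, called as name(argument=value, ...), one argument or row to a line, values as JSON. carry_out: Moves the arm, as the interface text tells. Its arguments: {"type":"object","properties":{"increments":{"type":"array"}},"required":["increments"]}

```bash
mkdir -p pics; cat > h.py <<'E'
import numpy as np, cv2
from workcell import ctrl
def ray(im,p):
    K=im["camera_matrix"];k=im["k1"]
    d=np.array([(p[0]-K[0,2])/K[0,0],(p[1]-K[1,2])/K[1,1]]);s=d.copy()
    for _ in range(20): s=d/(1+k*(s@s))
    R=np.array(im["R"]);t=np.array(im["t"])
    v=R.T@np.array([s[0],s[1],1]);return -R.T@t,v/np.linalg.norm(v)
def atz(im,p,z):
    c,v=ray(im,p);return c+v*(z-c[2])/v[2]
def tri(rs):
    A=sum(np.eye(3)-np.outer(v,v) for c,v in rs);b=sum((np.eye(3)-np.outer(v,v))@c for c,v in rs)
    X=np.linalg.solve(A,b);return X,[np.linalg.norm(np.cross(X-c,v)) for c,v in rs]
def proj(im,X):
    K=im["camera_matrix"];c=np.array(im["R"])@X+im["t"];s=c[:2]/c[2];s=s*(1+im["k1"]*(s@s))
    return K[0,0]*s[0]+K[0,2],K[1,1]*s[1]+K[1,2]
E
python3 - <<'E'
from h import *
np.set_printoptions(precision=4,suppress=True)
o=ctrl.get_obs();print({k:np.round(v,3) for k,v in o.items()})
for n in("scene","top"):
    im=ctrl.get_image(n);cv2.imwrite(f"pics/{n}0.png",im["color"][:,:,::-1]);print(n,im["camera_matrix"],im["k1"],-np.array(im["R"]).T@im["t"])
    for th in("knob","tbolt","nest","baseplate","stop","block","pin_steel","pin_black"):
        print(th,[(np.round(d["point"],1),round(d["confidence"],2)) for d in ctrl.place_of(th,n)],[(np.round(d["point"]),int(d["mask"].sum()),round(d["confidence"],2)) for d in ctrl.outline_of(th,n)])
E
```

```text
{'time': np.float64(0.0), 'joints': array([-1.036,  0.386,  0.007, -0.   , -1.194, -0.259]), 'qd': array([ 0.002, -0.002, -0.001, -0.001, -0.002,  0.   ]), 'joint_efforts': array([  0.   , -39.067,  18.741,   4.22 ,   0.011,  -0.   ]), 'tcp_pos': array([ 0.17 , -0.601,  0.221]), 'ee_rot': array([ 0.603,  0.798,  0.001, -0.001]), 'wrist_force': array([-0.253, -0.162,  0.035]), 'ft_torque': array([-0.024, -0.032, -0.042]), 'grip_width': np.float64(0.087)}
scene [[536.8371   0.     317.7835]
 [  0.     536.8371 244.3342]
 [  0.       0.       1.    ]] -0.03157188436514608 [1.5583 0.05   0.9439]
knob [(array([173.1, 224.4]), 0.9), (array([219.2, 216.6]), 0.55), (array([234.7, 201.1]), 0.55)] [(array([173., 217.]), 512, 0.89), (array([235., 194.]), 247, 0.76), (array([219., 212.]), 147, 0.43), (array([365., 246.]), 1435, 0.27)]
tbolt [(array([175.2, 221.6]), 0.69), (array([237.9, 198.1]), 0.46)] [(array([235., 205.]), 50, 0.43)]
nest [(array([337. , 240.7]), 0.71)] [(array([367., 246.]), 1359, 0.6), (array([216., 213.]), 147, 0.31)]
baseplate [(array([340.4, 248.4]), 0.98)] [(array([327.,
[... 804 characters left out ...]
6., 298.]), 39, 0.48)]
nest [(array([290.1, 275.5]), 0.62)] [(array([254., 265.]), 2239, 0.83)]
baseplate [(array([433. , 305.3]), 0.62), (array([287.1, 271.2]), 0.59), (array([435.2, 300.8]), 0.25)] [(array([303., 277.]), 8048, 0.59), (array([313., 144.]), 11326, 0.37)]
stop [(array([230.2, 253. ]), 0.71)] [(array([228., 250.]), 484, 0.66), (array([436., 300.]), 238, 0.22)]
block [(array([430.5, 276.6]), 0.83)] [(array([427., 268.]), 1958, 0.57)]
pin_steel [(array([491.9, 351.5]), 0.7), (array([433.1, 274.9]), 0.48)] [(array([432., 272.]), 110, 0.48)]
pin_black [(array([427.2, 247.9]), 0.59), (array([289.5, 273.3]), 0.46)] [(array([427., 243.]), 147, 0.56), (array([123., 249.]), 3723, 0.3)]
```

```bash
python3 - <<'E'
import cv2
a=cv2.imread("pics/top0.png");cv2.imwrite("pics/top0c.png",cv2.resize(a[210:390,200:520],None,fx=2.5,fy=2.5,interpolation=cv2.INTER_CUBIC))
a=cv2.imread("pics/scene0.png");cv2.imwrite("pics/scene0c.png",cv2.resize(a[170:300,150:420],None,fx=2.9,fy=2.9,interpolation=cv2.INTER_CUBIC))
E
```

```text
(no output)
```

View pics/top0.png

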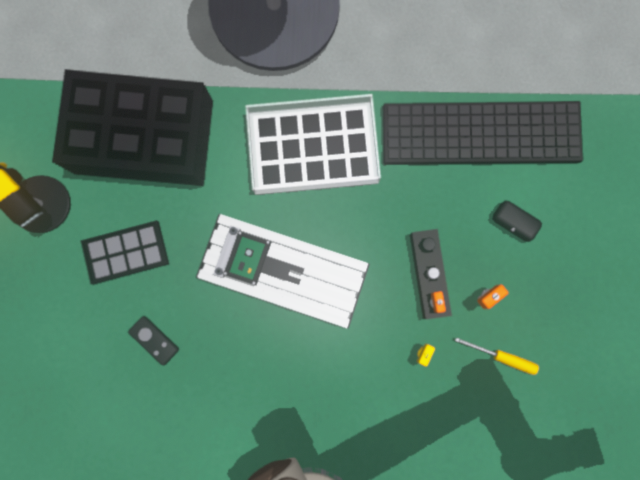

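View pics/top0c.png

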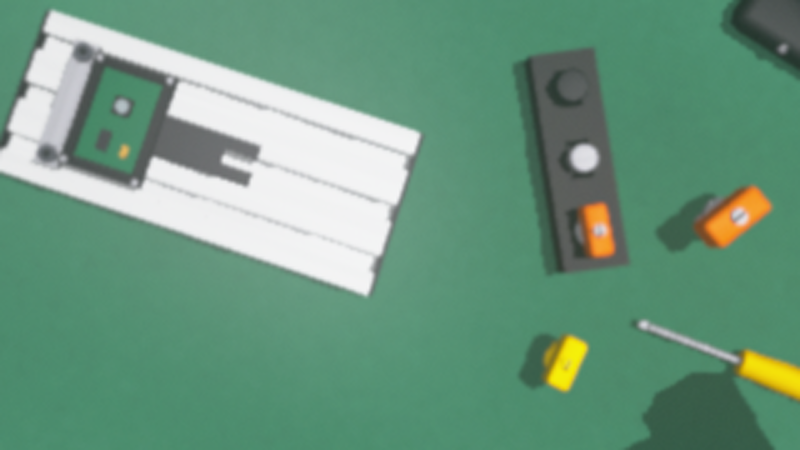

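View pics/scene0c.png

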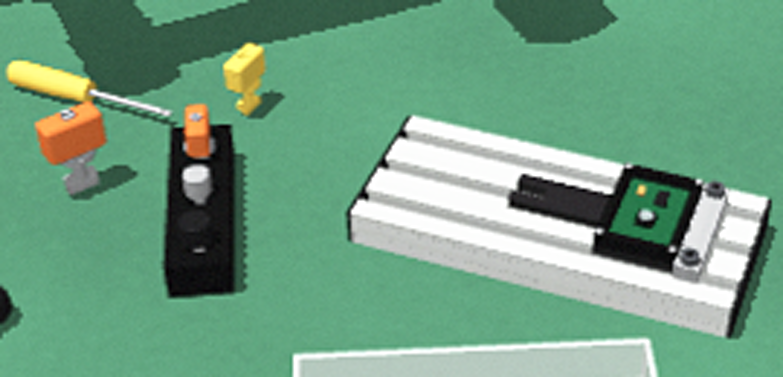

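Candidates for the knob (top view): orange one in the block (438,302), larger orange one loose (491,296), yellow (425,354). By the description it is the orange one in the block. Next I measure on orthophotos.

```bash
cat >> h.py <<'E'
def ortho(im,z,x0,x1,y0,y1,s=0.0005):
    # rows: x from x1 down, cols: y from y1 down
    xs=np.arange(x1,x0,-s);ys=np.arange(y1,y0,-s);Y,X=np.meshgrid(ys,xs)
    P=np.stack([X,Y,np.full_like(X,z)],-1).reshape(-1,3)
    K=np.array(im["camera_matrix"]);R=np.array(im["R"])
    q,_=cv2.projectPoints(P,cv2.Rodrigues(R)[0],np.array(im["t"],float),K,np.array([im["k1"],0,0,0,0.]))
    m=q.reshape(X.shape+(2,)).astype(np.float32)
    return cv2.remap(im["color"],m,None,cv2.INTER_CUBIC)
def w(p,x1,y1,s=0.0005): return np.array([x1-p[1]*s,y1-p[0]*s])
E
cat > m.py <<'E'
from h import *
np.set_printoptions(precision=4,suppress=True)
for n in("top","scene"):
    im=ctrl.get_image(n)
    # plate
    o=ortho(im,0.035,0.2,0.6,-0.2,0.3);cv2.imwrite(f"pics/o_{n}.png",o[:,:,::-1])
    wh=((o.min(2)>150)*255).astype(np.uint8);wh=cv2.morphologyEx(wh,cv2.MORPH_CLOSE,np.ones((75,75)))
    c=max(cv2.findContours(wh,cv2.RETR_EXTERNAL,cv2.CHAIN_APPROX_NONE)[0],key=cv2.contourArea)
    r=cv2.minAreaRect(c);b=cv2.boxPoints(r);print(n,"plate size",np.array(r[1])*.5,"ctr",w(r[0],.6,.3)); print([w(p,.6,.3) for p in b])
    for nm,z in(("knob",0.071),):
        o=ortho(im,z,0.2,0.6,-0.45,-0.05).astype(int);cv2.imwrite(f"pics/k_{n}.png",o[:,:,::-1].astype(np.uint8))
        mk=((o[:,:,0]>170)&(o[:,:,2]<90)&(o[:,:,1]<190)&(o[:,:,0]-o[:,:,1]>60)).astype(np.uint8)
        for c in cv2.findContours(mk,cv2.RETR_EXTERNAL,cv2.CHAIN_APPROX_NONE)[0]:
            if cv2.contourArea(c)>500:
                r=cv2.minAreaRect(c);print(nm,w(r[0],.6,-.05),np.array(r[1])*.5,[w(p,.6,-.05) for p in cv2.boxPoints(r)])
E
python3 m.py
python3 - <<'E'
import cv2,numpy as np
a=cv2.imread("pics/o_top.png");k=cv2.imread("pics/k_top.png");ks=cv2.imread("pics/k_scene.png")
print(a.shape,k.shape)
cv2.imwrite("pics/v1.png",np.hstack([cv2.resize(a,(500,400)),cv2.resize(k[200:600,0:600],(300,200),) if 0 else cv2.resize(k[:,:],(300,400))]))
E
```

```text
top plate size [346.461  166.5456] ctr [0.5326 0.0745]
[array([0.5037, 0.2645], dtype=float32), array([0.663 , 0.2157], dtype=float32), array([ 0.5616, -0.1156], dtype=float32), array([ 0.4023, -0.0668], dtype=float32)]
knob [ 0.4641 -0.2556] [44.1994 20.3329] [array([ 0.4841, -0.2417], dtype=float32), array([ 0.4876, -0.2617], dtype=float32), array([ 0.4441, -0.2694], dtype=float32), array([ 0.4405, -0.2494], dtype=float32)]
knob [ 0.4786 -0.369 ] [25.0547 55.9576] [array([ 0.4704, -0.3395], dtype=float32), array([ 0.5061, -0.3825], dtype=float32), array([ 0.4868, -0.3985], dtype=float32), array([ 0.4511, -0.3555], dtype=float32)]
scene plate size [346.3815 197.3781] ctr [0.5475 0.0714]
[array([0.501 , 0.2653], dtype=float32), array([0.6906, 0.2102], dtype=float32), array([ 0.5939, -0.1224], dtype=float32), array([ 0.4044, -0.0674], dtype=float32)]
knob [ 0.4855 -0.2519] [74.2569 20.8573] [array([ 0.5199, -0.2346], dtype=float32), array([ 0.5239, -0.255 ], dtype=float32), array([ 0.451 , -0.2692], dtype=float32), array([ 0.447 , -0.2487], dtype=float32)]
knob [ 0.4933 -0.3629] [66.6862 66.3739] [array([ 0.4986, -0.3162], dtype=float32), array([ 0.5401, -0.368 ], dtype=float32), array([ 0.488 , -0.4097], dtype=float32), array([ 0.4466, -0.3578], dtype=float32)]
(800, 1000, 3) (800, 800, 3)
```

```bash
cat > m2.py <<'E'
from h import *
np.set_printoptions(precision=4,suppress=True)
from scipy.optimize import least_squares
from scipy.ndimage import map_coordinates
def edge(im,z,A,B,n,half=0.008,N=60):
    """subpixel strongest edge along normal for points between A and B; returns fitted offset pts"""
    A=np.array(A);B=np.array(B);d=(B-A)/np.linalg.norm(B-A);nn=np.array([-d[1],d[0]])
    u=np.arange(-half,half,0.0002);out=[]
    P=[];
    for f in np.linspace(.08,.92,N):
        for s in u: P.append(np.r_[A+(B-A)*f+nn*s,z])
    q,_=cv2.projectPoints(np.array(P),cv2.Rodrigues(np.array(im["R"]))[0],np.array(im["t"],float),np.array(im["camera_matrix"]),np.array([im["k1"],0,0,0,0.]))
    q=q.reshape(-1,2);g=im["color"][:,:,n].astype(float)
    v=map_coordinates(g,[q[:,1],q[:,0]],order=1).reshape(N,-1)
    v=cv2.GaussianBlur(v,(0,0),4) if 0 else v
    lo,hi=np.percentile(v,5),np.percentile(v,95)
    return v,u,nn
im=ctrl.get_image("top");R=np.array(im["R"]);print("axis",R[2])
o=ortho(im,0.035,0.38,0.68,-0.15,0.29)
b=((o[:,:,0]>120)).astype(np.uint8)*255
b=cv2.morphologyEx(b,cv2.MORPH_OPEN,np.ones((9,9)))
cs=[c for c in cv2.findContours(b,cv2.RETR_EXTERNAL,cv2.CHAIN_APPROX_NONE)[0] if cv2.contourArea(c)>3000]
for c in cs: print(cv2.contourArea(c)*.25,w(cv2.minAreaRect(c)[0],.68,.29),np.array(cv2.minAreaRect(c)[1])*.5)
cv2.imwrite("pics/v1.png",o[:,:,::-1][:600,:800] if 0 else cv2.resize(o[:,:,::-1],(800,545)))
# notch
k=ortho(im,0.071,0.43,0.50,-0.29,-0.22,0.0001);s=ctrl.get_image("scene");k2=ortho(s,0.071,0.43,0.50,-0.29,-0.22,0.0001)
cv2.imwrite("pics/v2.png",cv2.resize(np.hstack([k,k2])[:,:,::-1],(800,400)))
E
python3 m2.py
```

```text
axis [ 0.1124  0.0096 -0.9936]
51228.5 [0.5237 0.0751] [344.7787 151.4413]
```

View pics/v1.png

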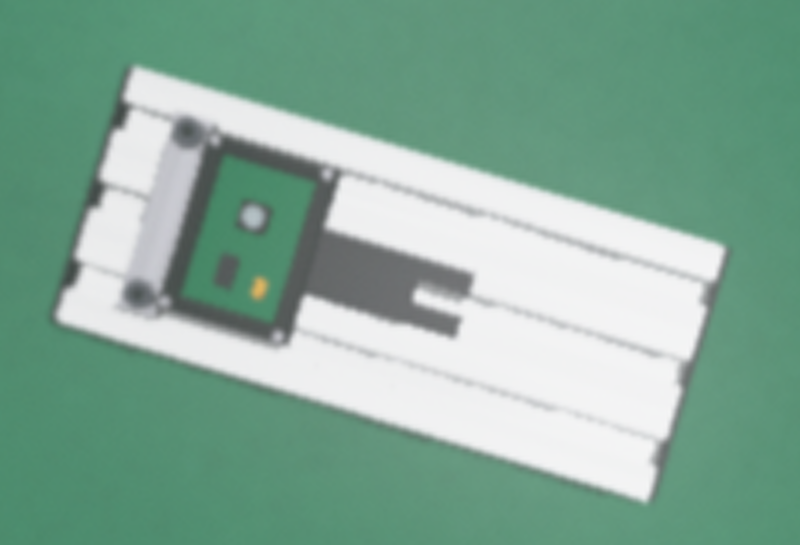

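View pics/v2.png

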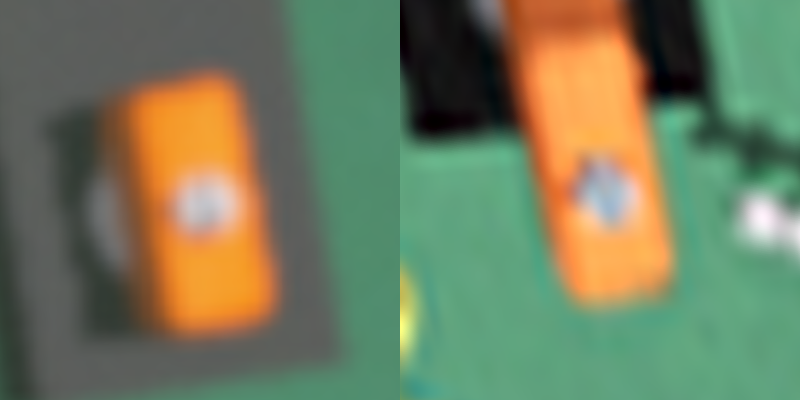

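carry_out(
  increments=[
    [[0.0245,0.0288,0],0.0323,-0.1],
    [[0.0245,0.0288,0],0.0323,-0.1],
    [[0.0245,0.0288,0],0.0323,-0.1],
    [[0.0245,0.0288,0],0.0323,-0.1],
    [[0.0245,0.0288,0],0.0323,-0.1],
    [[0.0245,0.0288,0],0.0323,-0.1],
    [[0.0245,0.0288,0],0.0323,-0.1],
    [[0.0245,0.0288,0],0.0323,-0.1],
    [[0.0245,0.0288,0],0.0323,-0.1],
    [[0.0245,0.0288,0],0.0323,-0.1],
  ],
)

```text
time: 2.73
tcp_pos: [0.2686, -0.4856, 0.2227]
ee_rot: [0.137, 0.991, -0.0, 0.0]
wrist_force: [0.4, 0.4, -0.4]
grip_width: 0.0481
```

carry_out(
  increments=[
    [[0.0245,0.0288,0],0.0323,-0.1],
    [[0.0245,0.0288,0],0.0323,-0.1],
    [[0.0245,0.0288,0],0.0323,-0.1],
    [[0.0245,0.0288,0],0.0323,-0.1],
    [[0.0245,0.0288,0],0.0323,-0.1],
    [[0.0245,0.0288,0],0.0323,-0.1],
    [[0.0245,0.0288,0],0.0323,-0.1],
    [[0.0245,0.0288,0],0.0323,-0.1],
    [[0.0245,0.0288,0],0.0323,-0.1],
    [[0.0245,0.0288,0],0.0323,-0.1],
  ],
)

```text
time: 3.57
tcp_pos: [0.3667, -0.3704, 0.2227]
ee_rot: [-0.361, 0.932, -0.0, 0.0]
wrist_force: [0.2, -0.7, 0.1]
grip_width: 0.0477
```

carry_out(
  increments=[
    [[0.0245,0.0288,0],0.0323,-0.1],
    [[0.0245,0.0288,0],0.0323,-0.1],
    [[0.0245,0.0288,0],0.0323,-0.1],
    [[0.0245,0.0288,0],0.0323,-0.1],
    [[0.0245,0.0288,0],0.0323,-0.1],
    [[0.0245,0.0288,0],0.0323,-0.1],
    [[0.0245,0.0288,0],0.0323,-0.1],
    [[0.0245,0.0288,0],0.0323,-0.1],
    [[0.0245,0.0288,0],0.0323,-0.1],
    [[0,0,0],0.0,-0.1],
  ],
)

```text
time: 4.4
tcp_pos: [0.4558, -0.266, 0.2226]
ee_rot: [0.735, -0.678, 0.0, -0.0]
wrist_force: [-0.6, -0.7, -0.2]
grip_width: 0.0479
```

carry_out(
  increments=[
    [[0.0115,0.0125,-0.03],0.0128,-0.1],
    [[0.0115,0.0125,-0.03],0.0127,-0.1],
    [[0,0,-0.04],0,-0.1],
    [[0,0,-0.04],0,-0.1],
    [[0,0,-0.04],0,-0.1],
    [[0,0,-0.04],0,-0.1],
    [[0,0,-0.04],0,-0.1],
    [[0,0,-0.04],0,-0.1],
    [[0,0,0],0,-0.1],
    [[0,0,0],0,-0.1],
  ],
)

```text
time: 5.23
tcp_pos: [0.4631, -0.2576, 0.1022]
ee_rot: [0.76, -0.65, -0.001, 0.001]
wrist_force: [0.4, 0.2, 0.4]
grip_width: 0.0477
```

```bash
python3 - <<'E'
from h import *
o=ctrl.get_obs();print(o["joints"].round(3),o["tcp_pos"].round(4),o["ee_rot"].round(4),o["wrist_force"].round(2),o["ft_torque"].round(3))
a=ctrl.get_image("scene");b=ctrl.get_image("top");T=np.array(o["tcp_pos"])
pa=proj(a,T);pb=proj(b,T);print(pa,pb)
def cr(i,p,r=34):
    x,y=int(p[0]),int(p[1]);return cv2.resize(i["color"][y-r:y+r,x-r:x+r,::-1],(400,400),interpolation=cv2.INTER_CUBIC),(x-r,y-r)
A,oa=cr(a,(pa[0],pa[1]+5));B,ob=cr(b,pb)
s=400/68
for I,im,o0 in((A,a,oa),(B,b,ob)):
    q=proj(im,T);cv2.circle(I,(int((q[0]-o0[0])*s),int((q[1]-o0[1])*s)),3,(255,0,255),-1)
    for z in(.071,):
        q=proj(im,np.array([.465,-.256,z]));cv2.circle(I,(int((q[0]-o0[0]+.5)*s),int((q[1]-o0[1]+.5)*s)),3,(0,255,0),-1)
cv2.imwrite("pics/v3.png",np.hstack([A,B]))
E
```

```text
[-0.201  0.348 -0.387  0.    -0.837  1.928] [ 0.4631 -0.2576  0.1022] [ 7.600e-01 -6.499e-01 -7.000e-04  6.000e-04] [0.35 0.2  0.39] [-0.132  0.152  0.027]
(np.float64(215.23027053018893), np.float64(199.60850309826122)) (np.float64(443.4857626705555), np.float64(301.8764236017734))
```

View pics/v3.png

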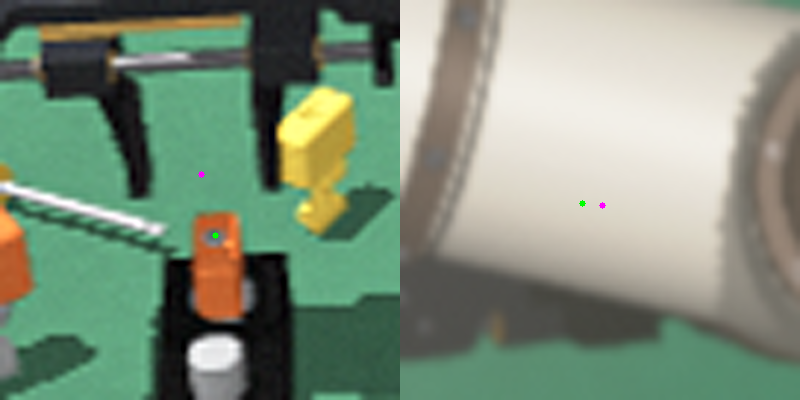

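carry_out(
  increments=[
    [[0.0048,0.004,-0.035],0,-0.1],
    [[0,0,-0.035],0,-0.1],
    [[0,0,-0.035],0,-0.1],
    [[0,0,-0.02],0,-0.1],
    [[0,0,-0.0175],0,-0.1],
    [[0,0,0],0,-0.1],
    [[0,0,0],0,-0.1],
    [[0,0,0],0,1],
    [[0,0,0],0,1],
    [[0,0,0],0,1],
  ],
)

```text
time: 6.17
tcp_pos: [0.466, -0.2558, 0.0462]
ee_rot: [0.76, -0.649, 0.001, -0.0]
wrist_force: [1.0, -0.1, -0.3]
grip_width: 0.0346
```

carry_out(
  increments=[
    [[0,0,0],0,1],
    [[0,0,0],0,1],
    [[0,0,0],0,1],
    [[0,0,0],0,1],
    [[0,0,0],0,1],
    [[0,0,0],0,1],
    [[0,0,0],0,1],
    [[0,0,0],0,1],
    [[0,0,0],0,1],
    [[0,0,0],0,1],
  ],
)

```text
time: 7.0
tcp_pos: [0.4658, -0.2558, 0.0458]
ee_rot: [0.76, -0.649, 0.0, -0.0]
wrist_force: [-0.7, -1.4, 3.4]
grip_width: 0.0196
```

```bash
cat > s.py <<'E'
from h import *
o=ctrl.get_obs();print(o["joints"].round(3),o["tcp_pos"].round(4),"head",round(2*np.arctan2(o["ee_rot"][1],o["ee_rot"][0]),4),o["wrist_force"].round(2),o["ft_torque"].round(3),o["grip_width"].round(4),o["time"].round(2))
E
python3 s.py
```

```text
Traceback (most recent call last):
  File "s.py", line 2, in <module>
    o=ctrl.get_obs();print(o["joints"].round(3),o["tcp_pos"].round(4),"head",round(2*np.arctan2(o["ee_rot"][1],o["ee_rot"][0]),4),o["wrist_force"].round(2),o["ft_torque"].round(3),o["grip_width"].round(4),o["time"].round(2))
                                                                                                                                                                                    ^^^^^^^^^^^^^^^^^^^^^
AttributeError: 'float' object has no attribute 'round'
```

carry_out(
  increments=[
    [[0,0,0.02],0,1],
    [[0,0,0.03],0,1],
    [[0,0,0.05],0,1],
    [[0,0,0.05],0,1],
    [[0,0,0.05],0,1],
    [[0,0,0.05],0,1],
    [[0,0,0],0,1],
    [[0,0,0],0,1],
    [[0,0,0],0,1],
    [[0,0,0],0,1],
  ],
)

```text
time: 7.83
tcp_pos: [0.4643, -0.2552, 0.1439]
ee_rot: [0.76, -0.65, -0.002, 0.001]
wrist_force: [-1.0, -0.4, -1.8]
grip_width: 0.0199
```

carry_out(
  increments=[
    [[0.01,0.062,0],0.0357,1],
    [[0.01,0.062,0],0.0357,1],
    [[0.01,0.062,0],0.0357,1],
    [[0.01,0.062,0],0.0357,1],
    [[0.01,0.062,0],0.0357,1],
    [[0.01,0.062,0],0.0357,1],
    [[0.01,0.062,0],0.0357,1],
    [[0.01,0.062,0],0.0357,1],
    [[0.01,0.062,0],0.0357,1],
    [[0.01,0.062,0],0.0357,1],
  ],
)

```text
time: 8.67
tcp_pos: [0.5047, -0.0065, 0.1442]
ee_rot: [0.99, -0.143, -0.001, 0.0]
wrist_force: [0.0, 0.0, -1.7]
grip_width: 0.0199
```

carry_out(
  increments=[
    [[0,0.05,0],0,1],
    [[0,0,0],0,1],
    [[0,0,0],0,1],
    [[0,0,0],0,1],
    [[0,0,0],0,1],
    [[0,0,0],0,1],
    [[0,0,0],0,1],
    [[0,0,0],0,1],
    [[0,0,0],0,1],
    [[0,0,0],0,1],
  ],
)

```text
time: 9.5
tcp_pos: [0.5055, 0.0121, 0.1456]
ee_rot: [0.989, -0.146, 0.0, -0.0]
wrist_force: [-0.7, 0.5, -1.5]
grip_width: 0.0194
```

```bash
sed -i 's/o\["grip_width"\].round(4),o\["time"\].round(2)/round(o["grip_width"],4),round(o["time"],2)/' s.py; python3 s.py; cat > v.py <<'E'
from h import *
import sys
o=ctrl.get_obs();a=ctrl.get_image("scene");T=np.array(o["tcp_pos"]);p=proj(a,T-[0,0,.03]);r=45;s=600/90
x,y=int(p[0]),int(p[1]);I=cv2.resize(a["color"][y-r:y+r,x-r-15:x+r+15,::-1],(800,600),interpolation=cv2.INTER_CUBIC)
def dot(X,c):
    q=proj(a,np.array(X));cv2.circle(I,(int((q[0]-x+r+15+.5)*s),int((q[1]-y+r+.5)*s)),2,c,-1)
for z in(0,-.01,-.02,-.03,-.04): dot(T+[0,0,z],(255,0,255))
C=np.array([.5245,.0748]);d=np.array([.2877,.9577])
for u in np.arange(-.17,.0,.02):
    dot([*(C+u*d),.035],(0,0,255))
    n=np.array([-d[1],d[0]])
    for l in(-.008,.008): dot([*(C+u*d+n*l),.035],(255,0,0))
cv2.imwrite(sys.argv[1],I)
E
python3 v.py pics/v4.png
```

```text
[ 0.345  0.257 -0.392  0.    -0.922  2.503] [0.5055 0.0121 0.1456] head -0.2926 [-0.7   0.45 -1.54] [-0.118  0.08   0.005] 0.0194 9.5
```

View pics/v4.png

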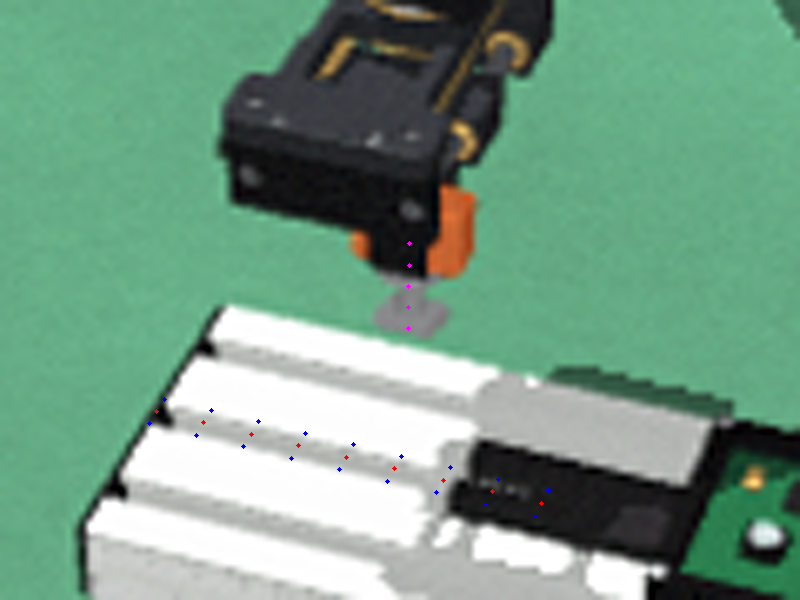

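carry_out(
  increments=[
    [[0,0,-0.03],0,1],
    [[0,0,-0.03],0,1],
    [[0,0,-0.03],0,1],
    [[0,0,-0.03],0,1],
    [[0,0,-0.03],0,1],
    [[0,0,-0.014],0,1],
    [[0,0,0],0,1],
    [[0,0,0],0,1],
    [[0,0,0],0,1],
    [[0,0,0],0,1],
  ],
)

```text
time: 10.38
tcp_pos: [0.5062, 0.0125, 0.0808]
ee_rot: [0.989, -0.145, 0.001, -0.0]
wrist_force: [-0.3, -0.0, -0.9]
grip_width: 0.0198
```

```bash
python3 s.py; sed -i 's/r=45;s=600\/90/r=24;s=600\/48/;s/x-r-15:x+r+15/x-r-8:x+r+8/;s/x+r+15+.5/x+r+8+.5/;s/T-\[0,0,.03\]/T-[0,0,.035]/' v.py; python3 v.py pics/v5.png
```

```text
[ 0.346  0.342 -0.469  0.    -0.758  2.504] [0.5062 0.0125 0.0808] head -0.292 [-0.31 -0.03 -0.86] [-0.107  0.05  -0.009] 0.0198 10.38
```

View pics/v5.png

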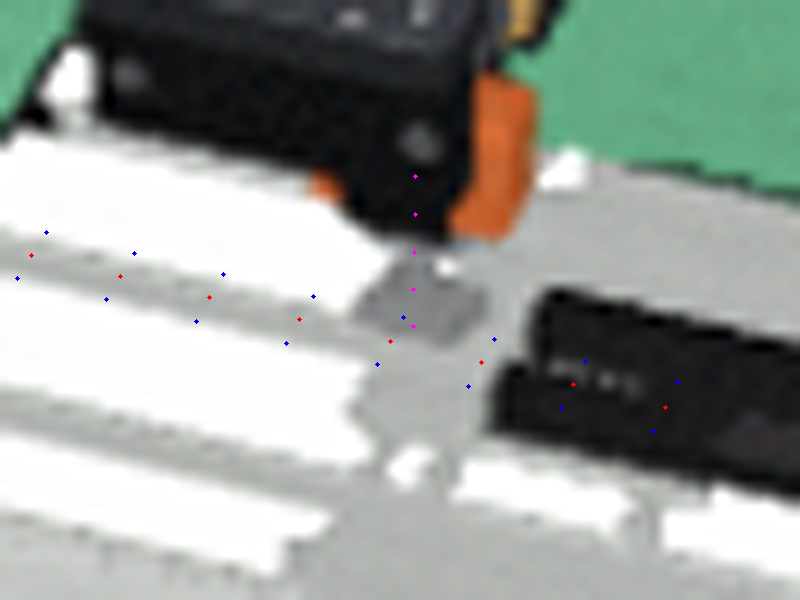

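carry_out(
  increments=[
    [[0,0,-0.005],0,1],
    [[0,0,-0.005],0,1],
    [[0,0,-0.004],0,1],
    [[0,0,-0.0025],0,1],
    [[0,0,-0.0025],0,1],
    [[0,0,-0.0025],0,1],
    [[0,0,-0.0025],0,1],
    [[0,0,0],0,1],
    [[0,0,0],0,1],
    [[0,0,0],0,1],
  ],
)

```text
time: 11.27
tcp_pos: [0.5056, 0.0123, 0.0704]
ee_rot: [0.989, -0.146, 0.0, 0.0]
wrist_force: [-0.7, -0.9, -2.2]
grip_width: 0.0199
```

carry_out(
  increments=[
    [[0,0,-0.0025],0,1],
    [[0,0,-0.0025],0,1],
    [[0,0,-0.0025],0,1],
    [[0,0,-0.0025],0,1],
    [[0,0,-0.0025],0,1],
    [[0,0,-0.0025],0,1],
    [[0,0,0],0,1],
    [[0,0,0],0,1],
    [[0,0,0],0,1],
    [[0,0,0],0,1],
  ],
)

```text
time: 12.1
tcp_pos: [0.5056, 0.0123, 0.0644]
ee_rot: [0.989, -0.146, 0.0, -0.0]
wrist_force: [-0.2, 0.5, -3.0]
grip_width: 0.0199
```

carry_out(
  increments=[
    [[0,0,-0.0025],0,1],
    [[0,0,-0.0025],0,1],
    [[0,0,-0.0025],0,1],
    [[0,0,-0.0025],0,1],
    [[0,0,-0.0025],0,1],
    [[0,0,-0.0025],0,1],
    [[0,0,0],0,1],
    [[0,0,0],0,1],
    [[0,0,0],0,1],
    [[0,0,0],0,1],
  ],
)

```text
time: 12.93
tcp_pos: [0.5056, 0.0123, 0.0584]
ee_rot: [0.989, -0.146, 0.0, -0.0]
wrist_force: [0.2, 0.1, -1.8]
grip_width: 0.0201
```

```bash
python3 s.py;python3 v.py pics/v6.png
```

```text
[ 0.346  0.375 -0.492  0.    -0.704  2.503] [0.5056 0.0123 0.0584] head -0.2922 [ 0.25  0.1  -1.85] [-0.131  0.006  0.051] 0.0201 12.93
```

View pics/v6.png

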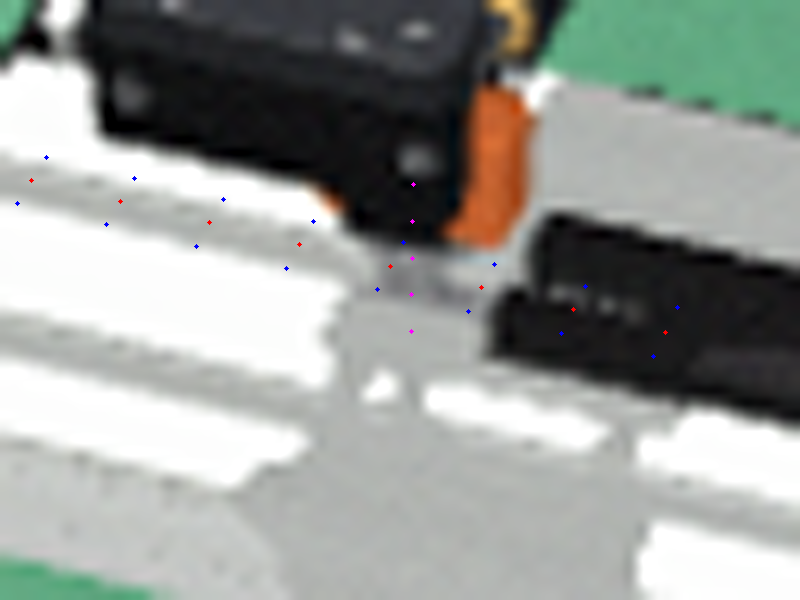

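carry_out(
  increments=[
    [[0.0027,0.0091,0],0,1],
    [[0.0027,0.0091,0],0,1],
    [[0.0027,0.0091,0],0,1],
    [[0.0027,0.0091,0],0,1],
    [[0.0027,0.0091,0],0,1],
    [[0.0027,0.0091,0],0,1],
    [[0.0028,0.0091,0],0,1],
    [[0.0028,0.0091,0],0,1],
    [[0,0,0],0,1],
    [[0,0,0],0,1],
  ],
)

```text
time: 13.82
tcp_pos: [0.5143, 0.0417, 0.0583]
ee_rot: [0.989, -0.145, -0.0, -0.0]
wrist_force: [0.1, 0.0, -1.0]
grip_width: 0.02
```

carry_out(
  increments=[
    [[0.0014,0.0048,0],0,1],
    [[0.0014,0.0048,0],0,1],
    [[0.0014,0.0048,0],0,1],
    [[0.0014,0.0048,0],0,1],
    [[0.0014,0.0048,0],0,1],
    [[0.0014,0.0048,0],0,1],
    [[0,0,0],0,1],
    [[0,0,0],0,1],
    [[0,0,0],0,1],
    [[0,0,0],0,1],
  ],
)

```text
time: 14.65
tcp_pos: [0.5175, 0.0529, 0.0583]
ee_rot: [0.989, -0.146, -0.0, 0.0]
wrist_force: [0.3, 0.4, -1.4]
grip_width: 0.02
```

carry_out(
  increments=[
    [[0.0007,0.0024,0],0,1],
    [[0,0,0],0,1],
    [[0.0007,0.0024,0],0,1],
    [[0,0,0],0,1],
    [[0,0,0],0,1],
    [[0,0,0],0,1],
    [[0,0,0],0,1],
    [[0,0,0],0,1],
    [[0,0,0],0,1],
    [[0,0,0],0,1],
  ],
)

```text
time: 15.48
tcp_pos: [0.5182, 0.0549, 0.0583]
ee_rot: [0.989, -0.146, 0.0, 0.0]
wrist_force: [0.6, 0.7, -1.7]
grip_width: 0.0196
```

carry_out(
  increments=[
    [[0.0004,0.0012,0],0,1],
    [[0.0004,0.0012,0],0,1],
    [[0,0,0],0,1],
    [[0,0,0],0,1],
    [[0,0,0],0,1],
    [[0,0,0],0,1],
    [[0,0,0],0,1],
    [[0,0,0],0,1],
    [[0,0,0],0,1],
    [[0,0,0],0,1],
  ],
)

```text
time: 16.32
tcp_pos: [0.5185, 0.0558, 0.0583]
ee_rot: [0.989, -0.146, -0.0, 0.0]
wrist_force: [0.5, 0.4, -2.0]
grip_width: 0.0197
```

carry_out(
  increments=[
    [[0.0004,0.0012,0],0,1],
    [[0.0004,0.0012,0],0,1],
    [[0,0,0],0,1],
    [[0,0,0],0,1],
    [[0,0,0],0,1],
    [[0,0,0],0,1],
    [[0,0,0],0,1],
    [[0,0,0],0,1],
    [[0,0,0],0,1],
    [[0,0,0],0,1],
  ],
)

```text
time: 17.15
tcp_pos: [0.5185, 0.0566, 0.0583]
ee_rot: [0.989, -0.146, -0.0, 0.0]
wrist_force: [-0.6, -4.9, -0.6]
grip_width: 0.0197
```

carry_out(
  increments=[
    [[-0.0003,-0.001,0],0,1],
    [[0,0,-0.002],0,1],
    [[0,0,-0.002],0,1],
    [[0,0,-0.0015],0,1],
    [[0,0,-0.001],0,1],
    [[0,0,0],0,1],
    [[0,0,0],0,1],
    [[0,0,0],0,1],
    [[0,0,0],0,1],
    [[0,0,0],0,1],
  ],
)

```text
time: 17.98
tcp_pos: [0.5186, 0.0564, 0.0556]
ee_rot: [0.989, -0.146, -0.0, 0.0]
wrist_force: [-0.8, -3.1, -1.1]
grip_width: 0.0196
```

carry_out(
  increments=[
    [[0,0,-0.001],0,1],
    [[0,0,0],0,1],
    [[0,0,0],0,1],
    [[0,0,0],0,1],
    [[0,0,0],0,1],
    [[0,0,0],0,1],
    [[0,0,0],0,1],
    [[0,0,0],0,1],
    [[0,0,0],0,1],
    [[0,0,0],0,1],
  ],
)

```text
time: 18.82
tcp_pos: [0.5187, 0.0564, 0.0554]
ee_rot: [0.989, -0.146, 0.0, -0.0]
wrist_force: [-1.7, -3.9, 0.4]
grip_width: 0.0195
```

carry_out(
  increments=[
    [[-0.0003,-0.001,-0.001],0,1],
    [[0,0,0],0,1],
    [[0,0,0],0,1],
    [[0,0,0],0,1],
    [[0,0,0],0,1],
    [[0,0,0],0,1],
    [[0,0,0],0,1],
    [[0,0,0],0,1],
    [[0,0,0],0,1],
    [[0,0,0],0,1],
  ],
)

```text
time: 19.65
tcp_pos: [0.5188, 0.0562, 0.055]
ee_rot: [0.989, -0.146, 0.0, -0.0]
wrist_force: [0.6, -1.0, -1.4]
grip_width: 0.0198
```

```bash
python3 s.py
```

```text
[ 0.419  0.401 -0.457 -0.    -0.712  2.43 ] [0.5188 0.0562 0.055 ] head -0.2922 [ 0.62 -0.96 -1.44] [-0.515  0.156  0.021] 0.0198 19.65
```

carry_out(
  increments=[
    [[0,0,-0.001],0,1],
    [[0,0,0],0,1],
    [[0,0,0],0,1],
    [[0,0,0],0,1],
    [[0,0,-0.001],0,1],
    [[0,0,0],0,1],
    [[0,0,0],0,1],
    [[0,0,0],0,1],
    [[0,0,0],0,1],
    [[0,0,0],0,1],
  ],
)

```text
time: 20.48
tcp_pos: [0.5188, 0.0562, 0.0548]
ee_rot: [0.989, -0.145, 0.0, -0.0]
wrist_force: [-1.8, -0.1, 5.1]
grip_width: 0.0196
```

carry_out(
  increments=[
    [[0,0,0],-0.03,1],
    [[0,0,0],-0.03,1],
    [[0,0,0],-0.03,1],
    [[0,0,0],-0.03,1],
    [[0,0,0],-0.03,1],
    [[0,0,0],0,1],
    [[0,0,0],0,1],
    [[0,0,0],0,1],
    [[0,0,0],0,1],
    [[0,0,0],0,1],
  ],
)

```text
time: 21.32
tcp_pos: [0.5192, 0.0561, 0.0548]
ee_rot: [0.929, -0.371, 0.001, -0.0]
wrist_force: [-1.4, -1.8, 5.6]
grip_width: 0.0199
```

```bash
python3 s.py
```

```text
[ 4.190e-01  4.020e-01 -4.570e-01  1.000e-03 -7.110e-01  1.962e+00] [0.5192 0.0561 0.0548] head -0.7604 [-1.36 -1.78  5.57] [-0.555  0.532 -0.001] 0.0199 21.32
```

carry_out(
  increments=[
    [[0,0,0],-0.03,1],
    [[0,0,0],-0.03,1],
    [[0,0,0],-0.03,1],
    [[0,0,0],-0.03,1],
    [[0,0,0],-0.03,1],
    [[0,0,0],-0.03,1],
    [[0,0,0],-0.03,1],
    [[0,0,0],-0.03,1],
    [[0,0,0],0,1],
    [[0,0,0],0,1],
  ],
)

```text
time: 22.15
tcp_pos: [0.5192, 0.0561, 0.0548]
ee_rot: [0.727, -0.687, 0.0, -0.001]
wrist_force: [-0.9, -0.6, 5.0]
grip_width: 0.0196
```

```bash
python3 s.py
```

```text
[ 4.190e-01  4.020e-01 -4.570e-01  1.000e-03 -7.110e-01  1.208e+00] [0.5192 0.0561 0.0548] head -1.5146 [-0.94 -0.58  4.97] [-0.475  0.62  -0.012] 0.0196 22.15
```

carry_out(
  increments=[
    [[0,0,0],-0.03,1],
    [[0,0,0],-0.03,1],
    [[0,0,0],-0.03,1],
    [[0,0,0],-0.03,1],
    [[0,0,0],-0.03,1],
    [[0,0,0],-0.02,1],
    [[0,0,0],0,1],
    [[0,0,0],0,1],
    [[0,0,0],0,1],
    [[0,0,0],0,1],
  ],
)

```text
time: 22.98
tcp_pos: [0.5192, 0.0561, 0.0548]
ee_rot: [-0.52, 0.854, -0.0, 0.001]
wrist_force: [-1.0, -1.8, 5.3]
grip_width: 0.0197
```

```bash
python3 s.py
```

```text
[ 0.419  0.402 -0.457  0.001 -0.711  0.674] [0.5192 0.0561 0.0548] head 4.2347 [-0.99 -1.85  5.34] [-0.535  0.516 -0.049] 0.0197 22.98
```

```bash
cat > t.py <<'E'
from h import *
L=[]
for i in range(6):
    o=ctrl.get_obs();L.append(np.r_[o["wrist_force"],o["ft_torque"]]);ctrl.get_image("scene")
L=np.array(L);print(L.mean(0).round(3),L[:,5].round(3),o["tcp_pos"].round(4),"head",round(2*np.arctan2(o["ee_rot"][1],o["ee_rot"][0]),4),o["joints"][5].round(3),round(o["time"],2))
E
python3 t.py
```

```text
[-0.904 -1.623  5.519 -0.497  0.531 -0.048] [-0.049 -0.048 -0.089 -0.061 -0.02  -0.019] [0.5192 0.0561 0.0548] head 4.2348 0.674 23.23
```

carry_out(
  increments=[
    [[0,0,0],-0.02,1],
    [[0,0,0],-0.02,1],
    [[0,0,0],-0.02,1],
    [[0,0,0],-0.01,1],
    [[0,0,0],0,1],
    [[0,0,0],0,1],
    [[0,0,0],0,1],
    [[0,0,0],0,1],
    [[0,0,0],0,1],
    [[0,0,0],0,1],
  ],
)

```text
time: 24.12
tcp_pos: [0.5192, 0.0561, 0.0548]
ee_rot: [-0.423, 0.906, -0.0, 0.001]
wrist_force: [-1.6, -2.0, 5.1]
grip_width: 0.0196
```

```bash
python3 t.py
```

```text
[-1.424 -1.605  5.464 -0.493  0.555  0.013] [ 0.001  0.02  -0.01   0.087 -0.046  0.028] [0.5192 0.0561 0.0548] head 4.0151 0.454 24.37
```

carry_out(
  increments=[
    [[0,0,0],-0.02,1],
    [[0,0,0],-0.02,1],
    [[0,0,0],-0.02,1],
    [[0,0,0],-0.01,1],
    [[0,0,0],0,1],
    [[0,0,0],0,1],
    [[0,0,0],0,1],
    [[0,0,0],0,1],
    [[0,0,0],0,1],
    [[0,0,0],0,1],
  ],
)

```text
time: 25.25
tcp_pos: [0.5192, 0.0561, 0.0548]
ee_rot: [-0.321, 0.947, -0.0, 0.001]
wrist_force: [-1.6, -1.7, 5.8]
grip_width: 0.0194
```

```bash
python3 t.py
```

```text
[-1.747 -1.517  5.456 -0.444  0.525  0.016] [-0.016 -0.029  0.065  0.022  0.052  0.002] [0.5192 0.0561 0.0548] head 3.7953 0.234 25.5
```

carry_out(
  increments=[
    [[0,0,0],-0.02,1],
    [[0,0,0],-0.02,1],
    [[0,0,0],-0.02,1],
    [[0,0,0],-0.01,1],
    [[0,0,0],0,1],
    [[0,0,0],0,1],
    [[0,0,0],0,1],
    [[0,0,0],0,1],
    [[0,0,0],0,1],
    [[0,0,0],0,1],
  ],
)

```text
time: 26.38
tcp_pos: [0.5192, 0.0561, 0.0548]
ee_rot: [-0.215, 0.977, -0.0, 0.001]
wrist_force: [-1.9, -1.8, 5.4]
grip_width: 0.0195
```

```bash
python3 t.py
```

```text
[-1.363 -1.404  5.592 -0.439  0.521  0.028] [0.014 0.047 0.008 0.029 0.028 0.042] [0.5192 0.0561 0.0548] head 3.5753 0.014 26.63
```

carry_out(
  increments=[
    [[0,0,0],-0.02,1],
    [[0,0,0],-0.02,1],
    [[0,0,0],-0.02,1],
    [[0,0,0],-0.01,1],
    [[0,0,0],0,1],
    [[0,0,0],0,1],
    [[0,0,0],0,1],
    [[0,0,0],0,1],
    [[0,0,0],0,1],
    [[0,0,0],0,1],
  ],
)

```text
time: 27.52
tcp_pos: [0.5192, 0.0561, 0.0548]
ee_rot: [-0.107, 0.994, -0.0, 0.001]
wrist_force: [-0.9, -1.7, 5.9]
grip_width: 0.0198
```

```bash
python3 t.py
```

```text
[-0.955 -1.541  5.601 -0.419  0.51   0.042] [0.068 0.022 0.043 0.05  0.047 0.023] [0.5192 0.0561 0.0548] head 3.3555 -0.206 27.77
```

carry_out(
  increments=[
    [[0,0,0],-0.02,1],
    [[0,0,0],-0.02,1],
    [[0,0,0],-0.02,1],
    [[0,0,0],-0.01,1],
    [[0,0,0],0,1],
    [[0,0,0],0,1],
    [[0,0,0],0,1],
    [[0,0,0],0,1],
    [[0,0,0],0,1],
    [[0,0,0],0,1],
  ],
)

```text
time: 28.65
tcp_pos: [0.5192, 0.0561, 0.0548]
ee_rot: [0.003, 1.0, 0.0, 0.001]
wrist_force: [-1.5, -0.8, 5.5]
grip_width: 0.0196
```

```bash
python3 t.py
```

```text
[-1.269 -1.403  5.294 -0.379  0.507  0.046] [0.038 0.063 0.038 0.026 0.049 0.061] [0.5192 0.0561 0.0548] head 3.1356 -0.425 28.9
```

carry_out(
  increments=[
    [[0,0,0],-0.02,1],
    [[0,0,0],-0.02,1],
    [[0,0,0],-0.02,1],
    [[0,0,0],0,1],
    [[0,0,0],0,1],
    [[0,0,0],0,1],
    [[0,0,0],0,1],
    [[0,0,0],0,1],
    [[0,0,0],0,1],
    [[0,0,0],0,1],
  ],
)

```text
time: 29.78
tcp_pos: [0.5192, 0.0561, 0.0548]
ee_rot: [0.097, 0.995, 0.0, 0.001]
wrist_force: [-0.8, -0.7, 5.9]
grip_width: 0.0199
```

```bash
python3 t.py
```

```text
[-0.936 -1.382  5.494 -0.385  0.453 -0.032] [-0.029 -0.001 -0.095 -0.008 -0.03  -0.03 ] [0.5192 0.0561 0.0548] head 2.9467 -0.614 30.03
```

carry_out(
  increments=[
    [[0,0,0],-0.02,1],
    [[0,0,0],-0.02,1],
    [[0,0,0],-0.02,1],
    [[0,0,0],0,1],
    [[0,0,0],0,1],
    [[0,0,0],0,1],
    [[0,0,0],0,1],
    [[0,0,0],0,1],
    [[0,0,0],0,1],
    [[0,0,0],0,1],
  ],
)

```text
time: 30.92
tcp_pos: [0.5192, 0.0561, 0.0548]
ee_rot: [0.19, 0.982, 0.0, 0.001]
wrist_force: [-1.7, -1.6, 5.0]
grip_width: 0.0197
```

```bash
python3 t.py
```

```text
[-1.408 -1.744  5.325 -0.402  0.444 -0.022] [-0.019 -0.049 -0.054 -0.01  -0.019  0.019] [0.5192 0.0561 0.0548] head 2.7584 -0.803 31.17
```

carry_out(
  increments=[
    [[0,0,0],-0.02,1],
    [[0,0,0],-0.02,1],
    [[0,0,0],-0.02,1],
    [[0,0,0],0,1],
    [[0,0,0],0,1],
    [[0,0,0],0,1],
    [[0,0,0],0,1],
    [[0,0,0],0,1],
    [[0,0,0],0,1],
    [[0,0,0],0,1],
  ],
)

```text
time: 32.05
tcp_pos: [0.5192, 0.0561, 0.0547]
ee_rot: [0.282, 0.96, 0.0, 0.001]
wrist_force: [-1.4, -2.2, 5.5]
grip_width: 0.02
```

```bash
python3 t.py
```

```text
[-1.184 -1.412  5.315 -0.387  0.422  0.117] [0.127 0.141 0.129 0.11  0.092 0.101] [0.5192 0.0561 0.0547] head 2.5708 -0.99 32.3
```

carry_out(
  increments=[
    [[0,0,0],-0.02,1],
    [[0,0,0],-0.02,1],
    [[0,0,0],-0.02,1],
    [[0,0,0],0,1],
    [[0,0,0],0,1],
    [[0,0,0],0,1],
    [[0,0,0],0,1],
    [[0,0,0],0,1],
    [[0,0,0],0,1],
    [[0,0,0],0,1],
  ],
)

```text
time: 33.18
tcp_pos: [0.5192, 0.056, 0.0547]
ee_rot: [0.37, 0.929, 0.0, 0.001]
wrist_force: [-1.1, -1.8, 4.6]
grip_width: 0.0195
```

```bash
python3 t.py
```

```text
[-1.069 -1.54   5.124 -0.39   0.38   0.242] [0.197 0.268 0.289 0.251 0.246 0.204] [0.5192 0.0561 0.0547] head 2.3829 -1.178 33.43
```

carry_out(
  increments=[
    [[0,0,0],-0.01,1],
    [[0,0,0],0,1],
    [[0,0,0],0,1],
    [[0,0,0],0,1],
    [[0,0,0],0,1],
    [[0,0,0],0,1],
    [[0,0,0],0,1],
    [[0,0,0],0,1],
    [[0,0,0],0,1],
    [[0,0,0],0,1],
  ],
)

```text
time: 34.32
tcp_pos: [0.5192, 0.0561, 0.0547]
ee_rot: [0.384, 0.923, 0.0, 0.001]
wrist_force: [-0.8, -2.7, 5.4]
grip_width: 0.0198
```

```bash
python3 t.py
```

```text
[-1.216 -1.774  5.258 -0.384  0.415  0.416] [0.428 0.408 0.39  0.383 0.475 0.412] [0.5192 0.0561 0.0547] head 2.3523 -1.209 34.57
```

carry_out(
  increments=[
    [[0,0,0],0,-0.1],
    [[0,0,0],0,-0.1],
    [[0,0,0],0,-0.1],
    [[0,0,0],0,-0.1],
    [[0,0,0],0,-0.1],
    [[0,0,0],0,-0.1],
    [[0,0,0.02],0,-0.1],
    [[0,0,0.03],0,-0.1],
    [[0,0,0.04],0,-0.1],
    [[0,0,0.05],0,-0.1],
  ],
)

```text
time: 35.45
tcp_pos: [0.5179, 0.0558, 0.1104]
ee_rot: [0.387, 0.922, -0.001, -0.001]
wrist_force: [-0.3, 0.3, -0.1]
grip_width: 0.0477
```

carry_out(
  increments=[
    [[0,0,0.07],0,-0.1],
    [[0,0,0.07],0,-0.1],
    [[0,-0.09,0.05],0,-0.1],
    [[0,-0.09,0],0,-0.1],
    [[0,-0.09,0],0,-0.1],
    [[0,-0.09,0],0,-0.1],
    [[0,-0.09,0],0,-0.1],
    [[0,-0.09,0],0,-0.1],
    [[0,-0.09,0],0,-0.1],
    [[0,0,0],0,-0.1],
  ],
)

```text
time: 36.28
tcp_pos: [0.5182, -0.2008, 0.1866]
ee_rot: [0.39, 0.921, -0.0, 0.0]
wrist_force: [1.0, -0.1, -1.0]
grip_width: 0.0478
```

```bash
python3 s.py; python3 - <<'E'
from h import *
im=ctrl.get_image("top");s=ctrl.get_image("scene")
b=cv2.cvtColor(cv2.imread("pics/top0.png"),cv2.COLOR_BGR2RGB)
im0=dict(im);im0["color"]=b
a=[ortho(i,.045,.47,.60,-.02,.20,.00055) for i in(im0,im)]
# nest shift by phase correlation over pocket
g=[cv2.cvtColor(x[:,:200],cv2.COLOR_RGB2GRAY).astype(np.float32) for x in a];print("shift mm",np.array(cv2.phaseCorrelate(*g)[0])*.55)
p=proj(s,np.array([.519,.056,.06]));x,y=int(p[0]),int(p[1])
A=cv2.resize(a[1],(400,236));B=cv2.resize(s["color"][y-22:y+22,x-37:x+37],(400,238))
K=cv2.resize(ortho(im,.08,.49,.55,.01,.10,.000225),(800,533)) 
C=np.vstack([K[:350] if 0 else cv2.resize(K,(450,300)), cv2.resize(B,(450,268))]);cv2.imwrite("pics/v7.png",C[:,:,::-1])
E
```

```text
[-7.700e-02  2.960e-01 -2.190e-01  1.000e-03 -1.055e+00 -7.240e-01] [ 0.5182 -0.2008  0.1866] head 2.3413 [ 1.05 -0.1  -1.  ] [ 0.056 -0.07  -0.011] 0.0478 36.28
shift mm [-0.00319051 -0.02692991]
```

View pics/v7.png

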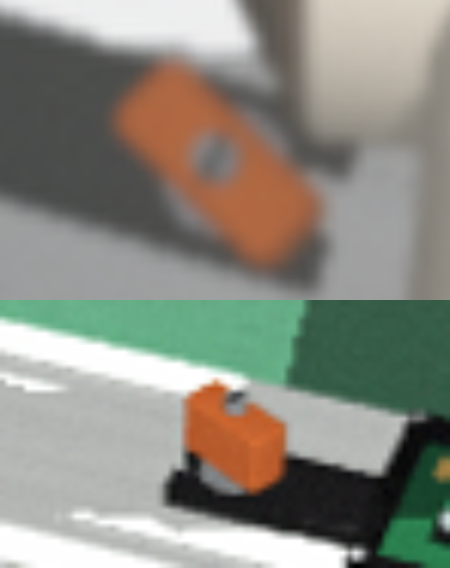

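```bash
python3 - <<'E'
from h import *
for n in("top",):
    im=ctrl.get_image(n);o=ortho(im,.08,.47,.57,.0,.11,.00025).astype(int)
    for th in(40,60,80):
        m=((o[:,:,0]-o[:,:,2]>th)&(o[:,:,0]-o[:,:,1]>th*.6)).astype(np.uint8)
        m=cv2.morphologyEx(m,cv2.MORPH_CLOSE,np.ones((25,25)))
        c=max(cv2.findContours(m,0,1)[0],key=cv2.contourArea);r=cv2.minAreaRect(c);b=cv2.boxPoints(r)
        mo=cv2.moments(m,True);print(w(r[0],.57,.11,.00025),np.array(r[1])*.25,r[2],"heading by moments",.5*np.arctan2(2*mo['mu11'],mo['mu02']-mo['mu20']))
E
```

```text
[0.51726025 0.0562647 ] [45.92375183 20.51858139] 44.363407135009766 heading by moments 0.7967881646397061
[0.517375 0.056375] [44.19417191 18.73833084] 45.0 heading by moments 0.7955192062516623
[0.5174375 0.0564375] [41.8960762  16.97056198] 45.0 heading by moments 0.7967255608079549
```

```bash
python3 -c "
from workcell import ctrl
print(ctrl.close_job())"
```

```text
the job is handed in; nothing more can be done
None
```

The nest should now be clamped to the plate, but I could not measure the clamp force directly. I handed the job in at about 36 s, and the interface gives no verdict.

**What I did**
- I took the smaller orange knob from the block and lowered its head into the middle slot, about 46 mm in front of the fork's home position.
- I slid the shank home until it touched with about 5 N, backed off slightly, and let the flange down with about 6 N.
- I turned the knob clockwise 3.64 rad in total. It began to resist at about 3.4 rad, and I added roughly 0.25 rad past that point, then opened the jaws and moved away.

**Last checks**
- **Nest:** it shifted less than 0.1 mm in the top view.
- **Knob:** it stands upright at the expected height. Its heading is 0.79 rad against 0.78 at release, so it did not spring back.
- **Bolt:** its end has risen above the bar, so the head was drawn up. Its notch lies across the slot, so the head looks square.

**Doubtful points**
- **Clamp force:** I only inferred it from wrist torque. The last 0.03 rad raised the torque from 0.24 to 0.42 N m, more than the earlier slope suggested. I put that down to friction, but if it was clamping, the force is higher than intended.
- **Running torque:** the readings wandered between -0.05 and +0.05 N m, so the point where resistance began is good to only about 0.05 rad.
- **Camera disagreement:** my two camera readings of the knob's place in the block differed by up to 7 mm along the bar. Checking against the picture before the grasp settled it in favour of the top view.

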